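# Dial open a combination lockbox and draw its bolt

## Robot

A 7-joint arm with a two-finger parallel gripper is mounted at the origin on the work surface; the furniture and walls round the work are solid. World frame = base frame: x ahead of the robot, y to its left, z up, the work surface at z = 0. Lengths are in mm, angles in rad, forces in N, time in s.
With the tool pointing down it reaches from about 425 to 875 mm from the base axis. Payload 8.4 kg.
Tool frame: the origin (TCP) lies between the finger pads; the fingertips stand 8 mm ahead of it and the grasp point (between the pads) lies 11 mm behind it (tip_extent is the distance from the TCP to the fingertips, in mm); z points along the fingers, y is the line along which they close (so a half turn about z gives the same grasp; the last joint's range is limited). The gripper opens to 87 mm and grips with 3 to 60 N. Pads are 19 mm wide; open, the fingers measure 117 mm over their backs; the gripper's body (75 mm by 190 mm) begins 51 mm behind the grasp point.
Start: joints at [-1.307, 0.333, 0.04, 1.465, -0.013, 1.343, -0.059], TCP at [230.68, 607.66, 230.546] pointing down, gripper open.
Joint ranges: [-2.58, 2.58], [-0.38, 2.09], [-1.3, 1.39], [0.25, 2.4], [-1.5, 4.64], [0.08, 2.09], [-2.65, 2.65]. Speed limits (rad/s): [2.22, 2.22, 2.79, 2.79, 3.14, 3.14, 3.14].

## Interface

Orientations are given as a 3x3 rotation matrix whose columns are the frame's x, y, z axes.
In Python, from rig import * gives the robot as it stands.
- The arm moves only by the tool send_rows, never from a script. Its argument "steps" is a list of rows, each an object of numbers: "claw": the finger opening in m, from 0 to 0.087; "dx", "dy", "dz": the shift along the tool's x, y, z in m; "roll": the turn about the tool's z in degrees. A call has 1 to 10 rows; each row is the pose to reach, as a shift and turn from the pose commanded when the call began, along the tool's axes at that moment; what a row does not reach only later rows make up. A row lasts 1/10 s, in which the tool goes at most 50 mm and 8.59 degrees, less where a joint would pass 70% of its speed; a pose out of reach is approached as far as the arm can. A call with a gripper value outside its range is refused whole. The fingers move at their own pace and stop on an object; "grip_force" is the grip in N (left out, the last holds). Time passes only in rows, so rows that repeat a pose let the fingers close. It gives the time, the measured TCP pose, the force, the opening and the grip force at its end, in the units of the state.
- observe(): the state, without advancing time (a new reading comes with each control period).
- camera(name): name is "scene" or "side" or "wrist"; returns the picture (420x560x3 uint8, red, green, blue); there is no depth.
- get_calibration(name): a dict with "fx", "fy", "cx", "cy" (pixels), "cam_to_world" (4x4, takes a point from camera to world coordinates). Camera axes: x right, y up, looking along -z (the intrinsics and any distortion apply to the point x, -y, -z); pixel columns grow to the right and rows downward; lengths in mm; the calibration is good to about 2 mm. A picture is of the moment at which its call begins: read the wrist's pose just before it. get_calibration takes no time and is no camera call; for the wrist camera it gives the pose at the moment of the call.
- finish_job(): hands the job in; it is judged then, once.
Trained networks look in the newest picture that a camera, given by its name, has taken for a name from the list of things; names that differ only in an ending like _2 or _b are one class to them, and where a whole thing is asked for, a point or a joint stands for the part that bears it (a point fixed in the world has none). Each returns a list of dicts, best first, with "p" (0 to 1); they miss things now and then, are a little off and sometimes report something else, mostly with a low value. They report only what shows in the picture. A call takes as long as a camera call.
- regions_of(camera, query): "pixels" (420x560 bool, what is visible of it) and "uv" ([column, row] in pixels, amid what is visible of it).
The state is a dict: "t": time; "q": joint angles; "joint_vel": joint speeds; "effort": joint torques, N m; "tool_pos": TCP position; "ee_rot": TCP orientation; "contact_force": force on the tool from outside, world axes, zero at the start; "moment": the same for the moment, N m; "opening": opening from 0.0 (shut) to 1.0 (fully open); "finger_force": force on a finger pad.
Only numpy, scipy, OpenCV 4.12 (cv2) and the standard library are available. Lean on these libraries where they do the work, as an engineer would, in place of code of your own. Each camera call takes 0.05 s, during which the arm holds its last target. There are 200 camera calls.

## Task

Open the combination lock on the grey lockbox and draw its bolt. By the twelve clock marks round the dial, with the crank knob as pointer: turn clockwise, passing 8 o'clock twice and stopping on it the third time; turn back anticlockwise, passing 3 o'clock once and stopping on it the second time; then turn slowly clockwise until you feel the dial catch and stop, without forcing it against the catch. Then slide the bolt fully back, let go, and leave the other things on the desk where they are.

Things in the scene. Friction and masses are not known exactly. Their poses are not given: they have to be found in the camera images.
- lockbox: Grey steel lockbox 150 x 250 x 70 mm, fixed; origin: centre of its underside. Its +x is the back (far from the robot at yaw 0), +y its left, z up. On top: at left (y +55 mm) the dial, at right the bolt, along y. Dial numbers are clock hours, seen from above: 12 marks in a ring of radius 51 mm; 12 o'clock is the longer mark, at +x of the dial's centre; 3 o'clock is at -y, 6 at -x, 9 at +y.
- dial_centre (a point): Point on the dial's upright turning axis at the height to grip the crank knob, 33.5 mm above the box's top (103.5 mm above the desk). The dial is a black disc of 84 mm diameter, its top 11 mm above the box's top.
- dial (a joint): Angle of the dial (rad), counted on through full turns, growing CLOCKWISE seen from above; a multiple of 2 pi means that the crank knob points to 12 o'clock, each hour is pi/6. Starts between 1 and 6.3 o'clock. Turns freely with light friction (2 to 4 N at the knob), stays where left. Each number must be right within 7 degrees.
- crank: Black crank knob of the dial: upright round knob, 16 mm diameter, 33 mm high, 32 mm from the dial's axis (its foot 14 mm above the box's top). It spins freely on its own pin, so it can be held in a firm grasp of fixed yaw while carried round in a circle. Origin: centre of its foot.
- crank_grip (a point): Point on the crank knob's axis at the height to grip it, 19.5 mm above its foot, 22.5 mm above the disc; it circles the dial's centre at radius 32 mm and shows the hour. On the last clockwise turn, made slower than 1 rad/s, a sprung catch drops in somewhere between 7 and 10 o'clock (not known before) and stops the dial dead, with 5 degrees of play. More than 25 N against the catch is forcing it.
- bolt (a joint): Travel of the bolt (m): 0 shut, 0.025 fully drawn at its end stop. It moves to -y of the lockbox, away from the dial. The works block it at about 1 mm until the catch has dropped; then it slides with about 2 N of friction and stays where left.
- bolt_grip (a point): Point to grip the bolt's upright round steel knob, on its axis, 30 mm above the box's top; the knob is 16 mm in diameter, its top 41 mm above the box's top. Shut, it stands at y -53 mm, x 0 of the lockbox; steel guides 16 mm high stand 23 mm and 54 mm from it along the bolt.
- pliers: Red-handled pliers, 52 x 161 x 10 mm, lying loose on the desk to the right of the lockbox; a bystander.
- spool: Spool of blue wire, 43 mm diameter, 50 mm high, standing loose to the left of the lockbox; a bystander.
- oil_bottle: Small oil bottle with a red spout, 32 mm diameter, 90 mm high, standing loose behind the lockbox; a bystander.

How it is judged (in metres and radians):
At the end, for the whole second after the job is handed in: The bolt is drawn back at least 22 mm of its 25 mm and at rest; the works let it move only after the combination was dialed and the catch has dropped (value of joint bolt above 0.022 m and velocity of joint bolt below 0.005 m/s); the robot touches nothing.
It fails at once if the dial is forced against its catch with more than 25 N (contact force between catch_nose_cam and anything else above 25 N).
It fails at once if the pliers are moved more than 20 mm (distance of pliers from where it was at the start of the episode above 0.02 m).
It fails at once if the spool is moved more than 20 mm (distance of spool from where it was at the start of the episode above 0.02 m).
It fails at once if the oil bottle is moved more than 20 mm (distance of oil_bottle from where it was at the start of the episode above 0.02 m).
It also fails if it takes over 72 s, if anything falls off the work surface, if the arm or the gripper's body presses on something with over 40 N, if the wrist force passes 120 N, or if a joint passes its speed limit or range.

## Working session

There is one attempt and no reset: what is moved stays moved. The work goes in short steps, Python scripts to look and compute and a tool call to move; the robot and the scene stay as the last step left them, time stands still between calls to the robot, and variables do not carry over. Pictures are saved under pics/ and viewed, at most 10 in all, crops included, and the job is handed in when it is done.

Besides the shell and the picture viewer there is one more tool, called after "Call:" as a command line: name --argument value ..., lists and objects as JSON in quotes. send_rows: Moves the arm, as the interface text tells. Its arguments: {"type":"object","properties":{"steps":{"type":"array"},"grip_force":{"type":"number"}},"required":["steps"]}

```bash
ls; mkdir -p pics; python3 - <<'E'
from rig import *
import cv2,numpy as np
s=observe();print(s)
for c in("scene","side"):
    im=camera(c);cv2.imwrite(f"pics/{c}0.png",im[:,:,::-1]);k=get_calibration(c);print(c,k)
    for q in("lockbox","crank","bolt_grip","dial"):
        print(q,[(round(r["p"],2),np.round(r["uv"],1),r["pixels"].sum()) for r in regions_of(c,q)[:2]])
E
```

```text
pics
{'t': 0.0, 'q': array([-1.30721254,  0.33389992,  0.03983906,  1.46625881, -0.0134187 ,
        1.3433081 , -0.05848166]), 'joint_vel': array([ 2.19523448e-03, -2.48437430e-03, -2.96387302e-04, -1.80611702e-04,
        4.83868316e-05, -1.27120825e-03,  3.32428350e-04]), 'effort': array([-5.20117828e-04, -6.56345272e+01,  1.33473124e+00, -4.03796732e+01,
       -5.98726468e-02,  4.46064072e-02,  8.59753118e-05]), 'tool_pos': array([230.5095655 , 607.26705403, 229.67198112]), 'ee_rot': array([[-9.34923164e-01,  3.54849873e-01, -4.95960930e-04],
       [ 3.54850210e-01,  9.34921915e-01, -1.53030277e-03],
       [-7.93430016e-05, -1.60670735e-03, -9.99998706e-01]]), 'contact_force': array([ 0.2558112 , -1.0848488 , -0.22988787]), 'moment': array([ 0.0041158 , -0.05330294, -0.01882519]), 'finger_force': 0.0, 'opening': 0.9990201381618871}
scene {'fx': 456.6219300642296, 'fy': 456.6219300642296, 'cx': 275.6115295966302, 'cy': 212.70877312775502, 'cam_to_world': array([[ 7.31897135e-01,  5.48858837e-01, -4.03832342e-01,
         1.73145850e+02],
       [-6.81280649e-01,  5.77630510e-01
[... 462 characters left out ...]
44, 'fy': 465.93969343719044, 'cx': 276.3676012052334, 'cy': 208.9778182353612, 'cam_to_world': array([[-9.88349407e-01,  6.62924177e-02, -1.37006441e-01,
         4.80810225e+02],
       [-1.51675490e-01, -3.54182836e-01,  9.22794161e-01,
         9.75776632e+02],
       [ 1.26489261e-02,  9.32823581e-01,  3.60111331e-01,
         4.76193769e+02],
       [ 0.00000000e+00,  0.00000000e+00,  0.00000000e+00,
         1.00000000e+00]])}
lockbox [(0.82, array([296.8, 229.5]), np.int64(4590))]
crank [(0.65, array([297.5, 205.2]), np.int64(91))]
bolt_grip [(0.67, array([287.2, 196.5]), np.int64(104)), (0.57, array([238.9, 220.4]), np.int64(333))]
dial [(0.69, array([299.8, 216.4]), np.int64(569))]
```

```bash
cat > h.py <<'E'
from rig import *
import cv2,numpy as np
def px(c,u,v,z,k=None):
    k=k or get_calibration(c);M=k["cam_to_world"]
    d=M[:3,:3]@np.array([(u-k["cx"])/k["fx"],-(v-k["cy"])/k["fy"],-1]);o=M[:3,3]
    return o+d*(z-o[2])/d[2]
E
python3 - <<'E'
from h import *
a=cv2.imread("pics/scene0.png")[140:350,170:450];b=cv2.imread("pics/side0.png")[110:320,150:430]
cv2.imwrite("pics/m0.png",np.vstack([cv2.resize(x,(800//2*1,300)) for x in (a,b)]))
print("scene crank",px("scene",282.8,227,100),"bolt",px("scene",319,246,95),"dial",px("scene",276.6,226.6,81))
print("side crank",px("side",297.5,205.2,100),"bolt",px("side",287.2,196.5,95),"dial",px("side",299.8,216.4,81))
E
```

```text
scene crank [573.62854847 -17.72970301 100.        ] bolt [ 598.02077018 -104.92657832   95.        ] dial [573.51995837   2.49982788  81.        ]
side crank [579.90814139 -20.93695019 100.        ] bolt [612.64717787 -89.58913809  95.        ] dial [ 5.71861846e+02 -5.35220514e-01  8.10000000e+01]
```

View pics/m0.png

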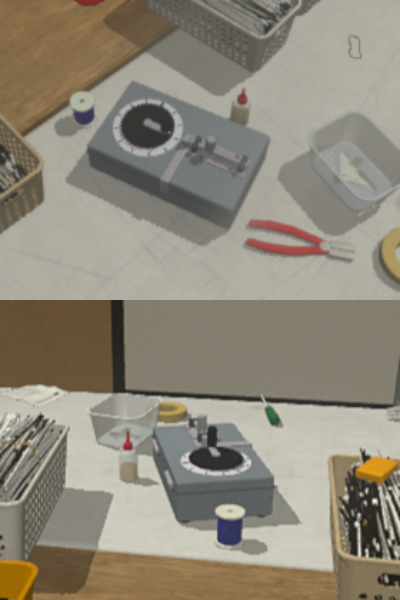

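The box sits at yaw ~+13°, with the dial near (573, 0) and the bolt near (600, -105). In scene0 the crank is at pixel (283, 227) and points to roughly 3–4 o'clock. I'll move above the box for a look with the wrist camera.

Call:
send_rows --steps '[{"dz":-0.05,"claw":0.05},{"dx":-0.05,"dy":-0.04,"dz":-0.07,"roll":6},{"dx":-0.1,"dy":-0.085,"dz":-0.07,"roll":12},{"dx":-0.14,"dy":-0.12,"dz":-0.07,"roll":18},{"dx":-0.18,"dy":-0.154,"dz":-0.07,"roll":24},{"dx":-0.22,"dy":-0.188,"dz":-0.07,"roll":30},{"dx":-0.26,"dy":-0.222,"dz":-0.07,"roll":36},{"dx":-0.3,"dy":-0.256,"dz":-0.07,"roll":42},{"dx":-0.34,"dy":-0.29,"dz":-0.07,"roll":48},{"dx":-0.37,"dy":-0.32,"dz":-0.07,"roll":56}]'

```text
invalid input at $.steps[0]: expected keys claw, dx, dy, dz, roll
```

Call:
send_rows --steps '[{"dx":0,"dy":0,"dz":-0.05,"roll":0,"claw":0.05},{"dx":-0.05,"dy":-0.04,"dz":-0.07,"roll":6,"claw":0.05},{"dx":-0.1,"dy":-0.085,"dz":-0.07,"roll":12,"claw":0.05},{"dx":-0.14,"dy":-0.12,"dz":-0.07,"roll":18,"claw":0.05},{"dx":-0.18,"dy":-0.154,"dz":-0.07,"roll":24,"claw":0.05},{"dx":-0.22,"dy":-0.188,"dz":-0.07,"roll":30,"claw":0.05},{"dx":-0.26,"dy":-0.222,"dz":-0.07,"roll":36,"claw":0.05},{"dx":-0.3,"dy":-0.256,"dz":-0.07,"roll":42,"claw":0.05},{"dx":-0.34,"dy":-0.29,"dz":-0.07,"roll":48,"claw":0.05},{"dx":-0.37,"dy":-0.32,"dz":-0.07,"roll":56,"claw":0.05}]'

```text
t: 1.5
tool_pos: [445.0, 212.5, 300.9]
ee_rot: [[-0.224, 0.975, 0.001], [0.975, 0.224, 0.001], [0.001, 0.001, -1.0]]
contact_force: [1.5, 0.2, 0.4]
opening: 0.579
finger_force: 0.0
```

Call:
send_rows --steps '[{"dx":-0.045,"dy":0.013,"dz":0,"roll":0,"claw":0.04},{"dx":-0.09,"dy":0.026,"dz":0,"roll":0,"claw":0.04},{"dx":-0.135,"dy":0.04,"dz":0,"roll":0,"claw":0.04},{"dx":-0.18,"dy":0.053,"dz":0,"roll":0,"claw":0.04},{"dx":-0.22,"dy":0.065,"dz":0,"roll":0,"claw":0.04},{"dx":-0.24,"dy":0.07,"dz":0,"roll":0,"claw":0.04},{"dx":-0.24,"dy":0.07,"dz":0,"roll":0,"claw":0.04},{"dx":-0.24,"dy":0.07,"dz":0,"roll":0,"claw":0.04}]'

```text
t: 2.3
tool_pos: [567.2, -3.1, 300.5]
ee_rot: [[-0.228, 0.974, -0.0], [0.974, 0.228, 0.0], [0.0, -0.0, -1.0]]
contact_force: [-0.7, 0.5, -0.7]
opening: 0.459
finger_force: 0.0
```

```bash
python3 - <<'E'
from h import *
print(observe()["tool_pos"])
k=get_calibration("wrist");im=camera("wrist");cv2.imwrite("pics/w0.png",im[:,:,::-1])
print(k)
for q,z in(("crank",103),("bolt_grip",111),("dial",81),("lockbox",70)):
    for r in regions_of("wrist",q)[:2]: print(q,round(r["p"],2),np.round(r["uv"],1),r["pixels"].sum(),px("wrist",*r["uv"],z,k).round(1))
E
```

```text
[567.20980861  -3.09122645 300.46217187]
{'fx': 343.3543603910972, 'fy': 343.3543603910972, 'cx': 277.4435789759775, 'cy': 214.94346353077012, 'cam_to_world': array([[ 9.73848937e-01, -2.19780823e-01, -5.75728885e-02,
         5.51466881e+02],
       [ 2.27196456e-01,  9.41913252e-01,  2.47348329e-01,
         6.46464775e+01],
       [-1.33752692e-04, -2.53960264e-01,  9.67214643e-01,
         4.54367324e+02],
       [ 0.00000000e+00,  0.00000000e+00,  0.00000000e+00,
         1.00000000e+00]])}
crank 0.54 [282.7 208. ] 249 [576.1 -16.6 103. ]
bolt_grip 0.56 [289.4 268.4] 240 [598.  -78.3 111. ]
dial 0.95 [282.5 175. ] 4591 [568.8  14.3  81. ]
lockbox 0.77 [284.  186.7] 21335 [5.741e+02 3.000e-01 7.000e+01]
```

View pics/w0.png

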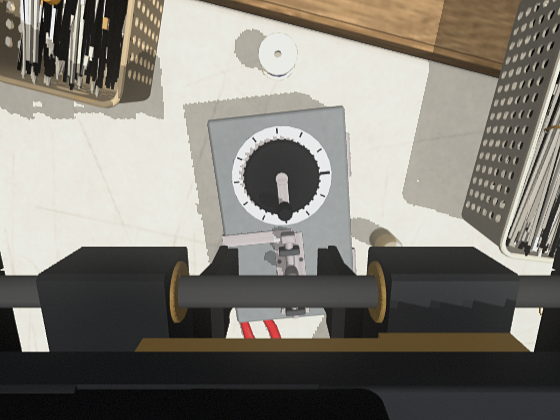

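Wrist view: the 12 o'clock long mark is at right (325, 173), the dial centre at about (281, 175) and the knob top at about (285, 213). The spool stands at the top and the bolt near (290, 265). I'll rectify this to the box-top plane for a precise fit.

```bash
python3 - <<'E'
from h import *
k=get_calibration("wrist");im=cv2.imread("pics/w0.png")
# top view at z=70: 3 px/mm, X right 470..670, Y up from -110..90
W=np.float32([[470,90],[670,90],[670,-110],[470,-110]])
M=k["cam_to_world"];R=M[:3,:3];o=M[:3,3]
def uv(P):
    c=R.T@(np.array(P)-o);return [k["cx"]+k["fx"]*c[0]/-c[2],k["cy"]-k["fy"]*c[1]/-c[2]]
S=3
H=cv2.getPerspectiveTransform(np.float32([uv([*w,70]) for w in W]),np.float32([[0,0],[600,0],[600,600],[0,600]]))
t=cv2.warpPerspective(im,H,(600,600),flags=cv2.INTER_CUBIC);cv2.imwrite("pics/top.png",t)
g=cv2.cvtColor(t,cv2.COLOR_BGR2GRAY)
ctr=np.array([568.8,14.3])
yy,xx=np.mgrid[:600,:600];X=470+xx/S;Y=90-yy/S
# ring outer edge: radial scan
def edge(c):
    P=[]
    for a in np.linspace(0,2*np.pi,180,endpoint=False):
        r=np.arange(46,70,.25);xs=c[0]+r*np.cos(a);ys=c[1]+r*np.sin(a)
        v=cv2.remap(g,np.float32((xs-470)*S)[None],np.float32((90-ys)*S)[None],1)[0].astype(float)
        d=cv2.GaussianBlur(v[None],(0,0),4)[0];d=np.gradient(d);i=d.argmin()
        if d[i]<-3: P.append([xs[i],ys[i]])
    return np.array(P)
for _ in range(3):
    P=edge(ctr);keep=np.ones(len(P),bool)
    for _ in range(5):
        A=np.c_[P,np.ones(len(P))][keep];s=np.linalg.lstsq(A,(A[:,:2]**2).sum(1),rcond=None)[0]
        ctr=s[:2]/2;r=np.sqrt(s[2]+ctr@ctr);e=np.linalg.norm(P-ctr,axis=1)-r;keep=abs(e)<1.5
    print(ctr,r,keep.sum(),len(P))
# marks: darkness profile at r=51 by angle
a=np.radians(np.arange(0,360,.5));
for rr in (46,49,51,53,55):
    v=cv2.remap(g,np.float32((ctr[0]+rr*np.cos(a)-470)*S)[None],np.float32((90-ctr[1]-rr*np.sin(a))*S)[None],1)[0].astype(float)
    f=[(np.exp(12j*a)*(255-v)).sum()];print(rr,"mark phase mod30:",np.degrees(np.angle(np.conj(f[0])*1)*-1)/12)
print("knob top",px("wrist",285.5,213,117,k))
E
```

```text
[568.47829674  11.51061866] 55.93469448542501 172 180
[568.46074127  11.48353541] 55.92863694222171 167 180
[568.46562636  11.49080563] 55.92399833667881 167 180
46 mark phase mod30: -11.379205860571625
49 mark phase mod30: -10.983932074436481
51 mark phase mod30: -10.835734335203801
53 mark phase mod30: -10.682087460349571
55 mark phase mod30: -7.867773814709451
knob top [579.05958351 -16.6224745  117.        ]
```

View pics/top.png

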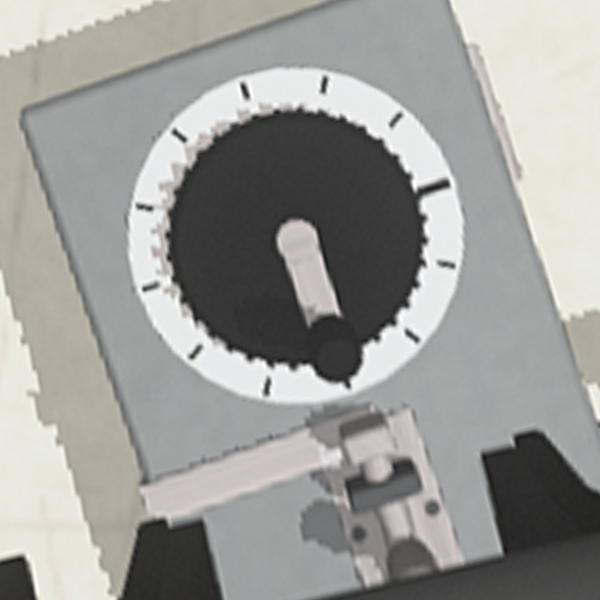

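```bash
cat >> h.py <<'E'
def ringfit(c,im,k,ctr):
    M=k["cam_to_world"];R=M[:3,:3];o=M[:3,3]
    g=cv2.GaussianBlur(cv2.cvtColor(im,cv2.COLOR_BGR2GRAY),(0,0),.7)
    for _ in range(4):
        P=[]
        for a in np.linspace(0,2*np.pi,180,endpoint=False):
            r=np.arange(49,64,.25);w=np.c_[ctr[0]+r*np.cos(a),ctr[1]+r*np.sin(a),0*r+70]
            q=(w-o)@R;u=k["cx"]+k["fx"]*q[:,0]/-q[:,2];v=k["cy"]-k["fy"]*q[:,1]/-q[:,2]
            s=cv2.remap(g,np.float32(u)[None],np.float32(v)[None],1)[0].astype(float)
            d=np.gradient(cv2.GaussianBlur(s[None],(0,0),3)[0]);i=d.argmin()
            if d[i]<-2:P.append(w[i,:2])
        P=np.array(P);keep=np.ones(len(P),bool)
        for _ in range(6):
            A=np.c_[P,np.ones(len(P))][keep];s=np.linalg.lstsq(A,(A[:,:2]**2).sum(1),rcond=None)[0]
            ctr=s[:2]/2;r=np.sqrt(s[2]+ctr@ctr);e=np.linalg.norm(P-ctr,axis=1)-r;keep=abs(e)<2
    return ctr,r,keep.sum()
E
python3 - <<'E'
from h import *
for c in("scene","side"):
    print(c,ringfit(c,cv2.imread(f"pics/{c}0.png"),get_calibration(c),np.array([569,10.])))
E
```

```text
scene (array([569.57954249,  10.37158141]), np.float64(55.95352752808749), np.int64(117))
side (array([568.68830029,   7.8229562 ]), np.float64(56.16318193620893), np.int64(71))
```

Call:
send_rows --steps '[{"dx":-0.01,"dy":0.005,"dz":0.04,"roll":-6,"claw":0.04},{"dx":-0.019,"dy":0.009,"dz":0.08,"roll":-6,"claw":0.04},{"dx":-0.019,"dy":0.009,"dz":0.12,"roll":-6,"claw":0.04},{"dx":-0.019,"dy":0.009,"dz":0.15,"roll":-6,"claw":0.04},{"dx":-0.019,"dy":0.009,"dz":0.17,"roll":-6,"claw":0.04},{"dx":-0.019,"dy":0.009,"dz":0.17,"roll":-6,"claw":0.04}]'

```text
t: 3.15
tool_pos: [578.4, -18.8, 127.9]
ee_rot: [[-0.33, 0.944, -0.005], [0.944, 0.33, -0.001], [0.001, -0.005, -1.0]]
contact_force: [0.5, -0.3, 0.6]
opening: 0.458
finger_force: 0.0
```

```bash
python3 - <<'E'
from h import *
k=get_calibration("wrist");im=camera("wrist");cv2.imwrite("pics/w1.png",im[:,:,::-1])
s=observe();print(s["tool_pos"],s["contact_force"],s["ee_rot"][:,1])
print(ringfit("wrist",im[:,:,::-1].copy(),k,np.array([569,10.])))
for r in regions_of("wrist","crank")[:2]: print(r["p"],r["uv"],px("wrist",*r["uv"],105,k))
E
```

```text
[579.62429168 -19.08719372 129.91558768] [ 0.17560428 -0.5353146   0.40211315] [ 0.94402804  0.32985841 -0.00212017]
(array([568.75721135,   9.87915172]), np.float64(56.09185199190722), np.int64(138))
0.69 [274.7, 254.2] [576.7270085  -18.57775266 105.        ]
```

View pics/w1.png

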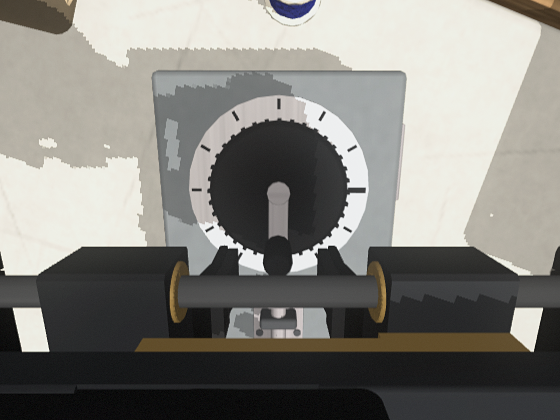

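The knob at (277, 255) sits centred between the fingers and points at almost exactly 3 o'clock. I'll descend and grip it.

Call:
send_rows --steps '[{"dx":-0.001,"dy":0,"dz":0.015,"roll":0,"claw":0.04},{"dx":-0.001,"dy":0,"dz":0.03,"roll":0,"claw":0.04},{"dx":-0.001,"dy":0,"dz":0.037,"roll":0,"claw":0.04},{"dx":-0.001,"dy":0,"dz":0.037,"roll":0,"claw":0.02},{"dx":-0.001,"dy":0,"dz":0.037,"roll":0,"claw":0.01},{"dx":-0.001,"dy":0,"dz":0.037,"roll":0,"claw":0.005},{"dx":-0.001,"dy":0,"dz":0.037,"roll":0,"claw":0.005},{"dx":-0.001,"dy":0,"dz":0.037,"roll":0,"claw":0.005}]' --grip_force 20

```text
t: 4.05
tool_pos: [580.8, -20.9, 94.0]
ee_rot: [[-0.329, 0.944, 0.0], [0.944, 0.329, 0.0], [-0.0, 0.0, -1.0]]
contact_force: [-1.7, -0.3, 2.9]
opening: 0.178
finger_force: 20.0
```

Call:
send_rows --steps '[{"dx":0.0011,"dy":-0.0083,"dz":0,"roll":0,"claw":0.005},{"dx":0.0043,"dy":-0.016,"dz":0,"roll":0,"claw":0.005},{"dx":0.0094,"dy":-0.0226,"dz":0,"roll":0,"claw":0.005},{"dx":0.016,"dy":-0.0277,"dz":0,"roll":0,"claw":0.005},{"dx":0.0237,"dy":-0.0309,"dz":0,"roll":0,"claw":0.005},{"dx":0.032,"dy":-0.032,"dz":0,"roll":0,"claw":0.005},{"dx":0.032,"dy":-0.032,"dz":0,"roll":0,"claw":0.005}]'

```text
t: 4.75
tool_pos: [538.2, 0.1, 93.8]
ee_rot: [[-0.33, 0.944, -0.002], [0.944, 0.33, 0.001], [0.002, -0.002, -1.0]]
contact_force: [-6.2, 0.6, 9.1]
opening: 0.177
finger_force: 20.0
```

```bash
python3 - <<'E'
from h import *
k=get_calibration("wrist");im=camera("wrist");cv2.imwrite("pics/w2.png",im[:,:,::-1])
s=observe();print(s["t"],s["tool_pos"],s["contact_force"],s["opening"])
print(ringfit("wrist",im[:,:,::-1].copy(),k,np.array([569,10.])))
E
```

```text
4.8 [5.38175733e+02 7.64552192e-02 9.37865001e+01] [-6.16675284  0.74663445 10.01754608] 0.17867875743954242
(array([569.70047253,   7.41004264]), np.float64(57.8301407639697), np.int64(107))
```

View pics/w2.png

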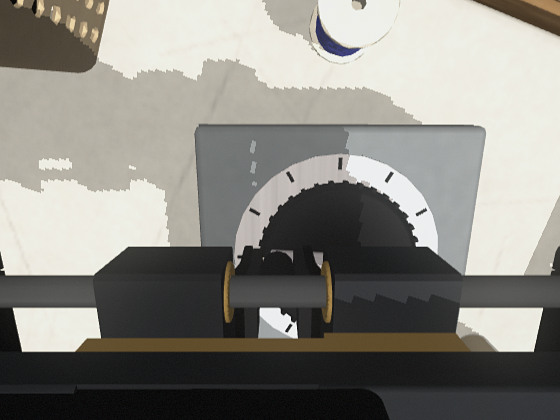

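The knob is at 6 o'clock and the measured pose agrees with the dial centre at (569, 10). I'll go on clockwise, 1 mm higher.

Call:
send_rows --steps '[{"dx":0.0099,"dy":0.0013,"dz":-0.0005,"roll":0,"claw":0.005},{"dx":0.0188,"dy":0.0056,"dz":-0.001,"roll":0,"claw":0.005},{"dx":0.0259,"dy":0.0127,"dz":-0.001,"roll":0,"claw":0.005},{"dx":0.0304,"dy":0.0216,"dz":-0.001,"roll":0,"claw":0.005},{"dx":0.032,"dy":0.0315,"dz":-0.001,"roll":0,"claw":0.005},{"dx":0.0304,"dy":0.0414,"dz":-0.001,"roll":0,"claw":0.005},{"dx":0.0259,"dy":0.0503,"dz":-0.001,"roll":0,"claw":0.005},{"dx":0.0188,"dy":0.0574,"dz":-0.001,"roll":0,"claw":0.005},{"dx":0.0099,"dy":0.0619,"dz":-0.001,"roll":0,"claw":0.005},{"dx":0,"dy":0.0635,"dz":-0.001,"roll":0,"claw":0.005}]'

```text
t: 5.8
tool_pos: [598.3, 21.9, 93.9]
ee_rot: [[-0.331, 0.944, -0.004], [0.944, 0.331, 0.002], [0.003, -0.003, -1.0]]
contact_force: [-7.2, 2.7, 4.1]
opening: 0.175
finger_force: 20.0
```

Call:
send_rows --steps '[{"dx":-0.0099,"dy":-0.0016,"dz":0,"roll":0,"claw":0.005},{"dx":-0.0188,"dy":-0.0061,"dz":0,"roll":0,"claw":0.005},{"dx":-0.0259,"dy":-0.0132,"dz":0,"roll":0,"claw":0.005},{"dx":-0.0304,"dy":-0.0221,"dz":0,"roll":0,"claw":0.005},{"dx":-0.032,"dy":-0.032,"dz":0,"roll":0,"claw":0.005},{"dx":-0.0304,"dy":-0.0419,"dz":0,"roll":0,"claw":0.005},{"dx":-0.0259,"dy":-0.0508,"dz":0,"roll":0,"claw":0.005},{"dx":-0.0188,"dy":-0.0579,"dz":0,"roll":0,"claw":0.005},{"dx":-0.0099,"dy":-0.0624,"dz":0,"roll":0,"claw":0.005},{"dx":0,"dy":-0.064,"dz":0,"roll":0,"claw":0.005}]'

```text
t: 6.8
tool_pos: [538.6, -1.8, 94.1]
ee_rot: [[-0.328, 0.945, -0.0], [0.945, 0.328, -0.001], [-0.001, -0.001, -1.0]]
contact_force: [5.0, -4.7, -5.7]
opening: 0.166
finger_force: 20.0
```

Call:
send_rows --steps '[{"dx":0.0099,"dy":0.0016,"dz":0,"roll":0,"claw":0.005},{"dx":0.0188,"dy":0.0061,"dz":0,"roll":0,"claw":0.005},{"dx":0.0259,"dy":0.0132,"dz":0,"roll":0,"claw":0.005},{"dx":0.0304,"dy":0.0221,"dz":0,"roll":0,"claw":0.005},{"dx":0.032,"dy":0.032,"dz":0,"roll":0,"claw":0.005},{"dx":0.0304,"dy":0.0419,"dz":0,"roll":0,"claw":0.005},{"dx":0.0259,"dy":0.0508,"dz":0,"roll":0,"claw":0.005},{"dx":0.0188,"dy":0.0579,"dz":0,"roll":0,"claw":0.005},{"dx":0.0099,"dy":0.0624,"dz":0,"roll":0,"claw":0.005},{"dx":0,"dy":0.064,"dz":0,"roll":0,"claw":0.005}]'

```text
t: 7.8
tool_pos: [598.2, 22.2, 93.9]
ee_rot: [[-0.331, 0.944, -0.005], [0.944, 0.331, 0.002], [0.004, -0.004, -1.0]]
contact_force: [-9.8, 4.1, 2.8]
opening: 0.176
finger_force: 20.0
```

Call:
send_rows --steps '[{"dx":-0.0099,"dy":-0.0016,"dz":0,"roll":0,"claw":0.005},{"dx":-0.0188,"dy":-0.0061,"dz":0,"roll":0,"claw":0.005},{"dx":-0.0259,"dy":-0.0132,"dz":0,"roll":0,"claw":0.005},{"dx":-0.0304,"dy":-0.0221,"dz":0,"roll":0,"claw":0.005},{"dx":-0.032,"dy":-0.032,"dz":0,"roll":0,"claw":0.005},{"dx":-0.0304,"dy":-0.0419,"dz":0,"roll":0,"claw":0.005},{"dx":-0.0259,"dy":-0.0508,"dz":0,"roll":0,"claw":0.005},{"dx":-0.0188,"dy":-0.0579,"dz":0,"roll":0,"claw":0.005},{"dx":-0.0099,"dy":-0.0624,"dz":0,"roll":0,"claw":0.005},{"dx":0,"dy":-0.064,"dz":0,"roll":0,"claw":0.005}]'

```text
t: 8.8
tool_pos: [538.9, -2.3, 94.2]
ee_rot: [[-0.328, 0.945, -0.0], [0.945, 0.328, -0.002], [-0.002, -0.001, -1.0]]
contact_force: [5.7, -6.2, -6.3]
opening: 0.175
finger_force: 20.0
```

Call:
send_rows --steps '[{"dx":0.0083,"dy":0.0011,"dz":0,"roll":0,"claw":0.005},{"dx":0.016,"dy":0.0043,"dz":0,"roll":0,"claw":0.005},{"dx":0.0206,"dy":0.0075,"dz":0,"roll":0,"claw":0.005},{"dx":0.0246,"dy":0.0115,"dz":0,"roll":0,"claw":0.005},{"dx":0.0277,"dy":0.016,"dz":0,"roll":0,"claw":0.005},{"dx":0.0277,"dy":0.016,"dz":0,"roll":0,"claw":0.005},{"dx":0.0277,"dy":0.016,"dz":0,"roll":0,"claw":0.005}]'

```text
t: 9.5
tool_pos: [545.3, 30.6, 94.2]
ee_rot: [[-0.329, 0.944, -0.0], [0.944, 0.329, -0.0], [-0.0, -0.0, -1.0]]
contact_force: [2.9, -2.1, -6.9]
opening: 0.175
finger_force: 20.0
```

```bash
cat >> h.py <<'E'
def ang(C=(569,10),yaw=19.2):
    s=observe();d=s["tool_pos"][:2]-np.array(C);print(s["t"],s["tool_pos"].round(1),"r",np.hypot(*d).round(1),"deg",round((yaw-np.degrees(np.arctan2(d[1],d[0])))%360,1),"F",s["contact_force"].round(1))
E
python3 - <<'E'
from h import *
ang()
k=get_calibration("wrist");im=camera("wrist");cv2.imwrite("pics/w3.png",im[:,:,::-1])
ang()
kk=get_calibration("side");im2=camera("side");cv2.imwrite("pics/s3.png",cv2.resize(im2[120:300,190:390,::-1],(800,600),interpolation=cv2.INTER_CUBIC))
for c in("wrist","side"):
  for r in regions_of(c,"crank")[:2]: print(c,r["p"],r["uv"],px(c,*r["uv"],105,k if c=="wrist" else kk))
E
```

```text
9.5 [545.3  30.6  94.2] r 31.4 deg 240.2 F [ 2.9 -2.1 -6.9]
9.55 [545.3  30.6  94.2] r 31.4 deg 240.2 F [ 3.4 -2.6 -8. ]
wrist 0.85 [277.7, 263.0] [542.27813324  39.8275207  105.        ]
wrist 0.24 [293.9, 209.3] [540.70742553  65.46758779 105.        ]
side 0.65 [309.1, 213.2] [548.42495449  36.63569147 105.        ]
```

View pics/w3.png

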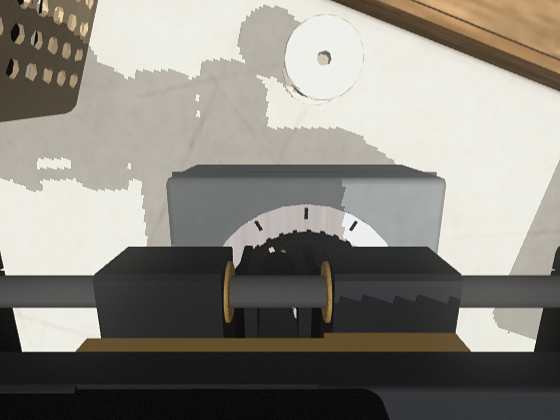

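The dial is at 240° (8 o'clock). Now I'll turn anticlockwise 510° to 3 o'clock the second time.

Call:
send_rows --steps '[{"dx":-0.0051,"dy":-0.0066,"dz":0,"roll":0,"claw":0.005},{"dx":-0.0117,"dy":-0.0117,"dz":0,"roll":0,"claw":0.005},{"dx":-0.0194,"dy":-0.0149,"dz":0,"roll":0,"claw":0.005},{"dx":-0.0277,"dy":-0.016,"dz":0,"roll":0,"claw":0.005},{"dx":-0.036,"dy":-0.0149,"dz":0,"roll":0,"claw":0.005},{"dx":-0.0437,"dy":-0.0117,"dz":0,"roll":0,"claw":0.005},{"dx":-0.0503,"dy":-0.0066,"dz":0,"roll":0,"claw":0.005},{"dx":-0.0554,"dy":0,"dz":0,"roll":0,"claw":0.005},{"dx":-0.0586,"dy":0.0077,"dz":0,"roll":0,"claw":0.005},{"dx":-0.0597,"dy":0.016,"dz":0,"roll":0,"claw":0.005}]'

```text
t: 10.7
tool_pos: [580.6, -21.1, 94.2]
ee_rot: [[-0.329, 0.944, -0.001], [0.944, 0.329, -0.0], [0.0, -0.001, -1.0]]
contact_force: [-5.8, 4.2, -7.2]
opening: 0.175
finger_force: 20.0
```

Call:
send_rows --steps '[{"dx":0.0016,"dy":0.0099,"dz":0,"roll":0,"claw":0.005},{"dx":0.0061,"dy":0.0188,"dz":0,"roll":0,"claw":0.005},{"dx":0.0132,"dy":0.0259,"dz":0,"roll":0,"claw":0.005},{"dx":0.0221,"dy":0.0304,"dz":0,"roll":0,"claw":0.005},{"dx":0.032,"dy":0.032,"dz":0,"roll":0,"claw":0.005},{"dx":0.0419,"dy":0.0304,"dz":0,"roll":0,"claw":0.005},{"dx":0.0508,"dy":0.0259,"dz":0,"roll":0,"claw":0.005},{"dx":0.0579,"dy":0.0188,"dz":0,"roll":0,"claw":0.005},{"dx":0.0624,"dy":0.0099,"dz":0,"roll":0,"claw":0.005},{"dx":0.064,"dy":0,"dz":0,"roll":0,"claw":0.005}]'

```text
t: 11.7
tool_pos: [559.8, 39.6, 94.5]
ee_rot: [[-0.329, 0.944, 0.002], [0.944, 0.329, -0.001], [-0.001, 0.002, -1.0]]
contact_force: [8.7, -4.0, -19.0]
opening: 0.177
finger_force: 20.0
```

Call:
send_rows --steps '[{"dx":-0.0016,"dy":-0.0099,"dz":0.0005,"roll":0,"claw":0.005},{"dx":-0.0061,"dy":-0.0188,"dz":0.001,"roll":0,"claw":0.005},{"dx":-0.0132,"dy":-0.0259,"dz":0.001,"roll":0,"claw":0.005},{"dx":-0.0221,"dy":-0.0304,"dz":0.001,"roll":0,"claw":0.005},{"dx":-0.032,"dy":-0.032,"dz":0.001,"roll":0,"claw":0.005},{"dx":-0.0419,"dy":-0.0304,"dz":0.001,"roll":0,"claw":0.005},{"dx":-0.0508,"dy":-0.0259,"dz":0.001,"roll":0,"claw":0.005},{"dx":-0.0579,"dy":-0.0188,"dz":0.001,"roll":0,"claw":0.005},{"dx":-0.062,"dy":-0.0115,"dz":0.001,"roll":0,"claw":0.005},{"dx":-0.0635,"dy":-0.006,"dz":0.001,"roll":0,"claw":0.005}]'

```text
t: 12.7
tool_pos: [574.1, -22.7, 94.0]
ee_rot: [[-0.329, 0.944, -0.001], [0.944, 0.329, 0.0], [0.001, -0.001, -1.0]]
contact_force: [-10.7, -1.9, -0.4]
opening: 0.175
finger_force: 20.0
```

```bash
python3 - <<'E'
from h import *
ang();camera("side");ang()
E
```

```text
12.7 [574.1 -22.7  94. ] r 33.1 deg 100.4 F [-10.7  -1.9  -0.4]
12.75 [575.1 -22.4  94.2] r 33.0 deg 98.6 F [-1.4 -0.6 -5.5]
```

Call:
send_rows --steps '[{"dx":0,"dy":0.003,"dz":0,"roll":0,"claw":0.005},{"dx":0,"dy":0.0045,"dz":0,"roll":0,"claw":0.005},{"dx":0,"dy":0.0045,"dz":0,"roll":0,"claw":0.005},{"dx":0,"dy":0.0045,"dz":0,"roll":0,"claw":0.005}]'

```text
t: 13.15
tool_pos: [579.1, -21.3, 94.1]
ee_rot: [[-0.329, 0.944, 0.001], [0.944, 0.329, -0.0], [-0.001, 0.001, -1.0]]
contact_force: [-1.3, -4.0, -2.1]
opening: 0.178
finger_force: 20.0
```

```bash
python3 - <<'E'
from h import *
ang((568.9,9));k=get_calibration("wrist");im=camera("wrist");ang((568.9,9))
cv2.imwrite("pics/w4.png",cv2.resize(im[150:350,130:430,::-1],(800,533),interpolation=cv2.INTER_CUBIC))
E
```

```text
13.15 [579.1 -21.3  94.1] r 32.0 deg 90.5 F [-1.3 -4.  -2.1]
13.2 [579.2 -21.3  94.1] r 32.0 deg 90.5 F [-1.  -4.6 -0.1]
```

View pics/w4.png

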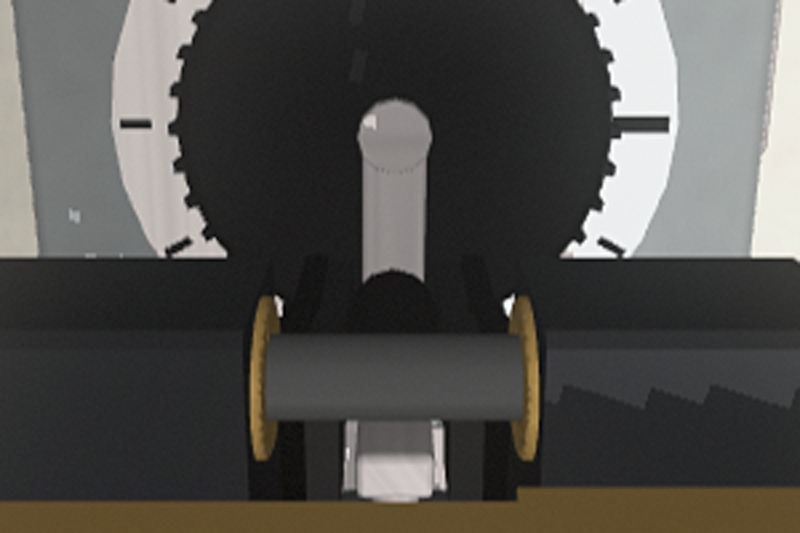

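The crank arm points exactly at the 3 o'clock mark. Now I'll turn slowly clockwise at 0.7 rad/s to about 198°.

Call:
send_rows --steps '[{"dx":0.0001,"dy":-0.0022,"dz":0,"roll":0,"claw":0.005},{"dx":0.0003,"dy":-0.0045,"dz":0,"roll":0,"claw":0.005},{"dx":0.0007,"dy":-0.0067,"dz":0,"roll":0,"claw":0.005},{"dx":0.0012,"dy":-0.0088,"dz":0,"roll":0,"claw":0.005},{"dx":0.0019,"dy":-0.0109,"dz":0,"roll":0,"claw":0.005},{"dx":0.0028,"dy":-0.013,"dz":0,"roll":0,"claw":0.005},{"dx":0.0037,"dy":-0.015,"dz":0,"roll":0,"claw":0.005},{"dx":0.0049,"dy":-0.017,"dz":0,"roll":0,"claw":0.005},{"dx":0.0061,"dy":-0.0188,"dz":0,"roll":0,"claw":0.005},{"dx":0.0075,"dy":-0.0206,"dz":0,"roll":0,"claw":0.005}]' --grip_force 12

```text
t: 14.2
tool_pos: [558.1, -21.1, 94.2]
ee_rot: [[-0.329, 0.944, 0.003], [0.944, 0.329, -0.001], [-0.002, 0.003, -1.0]]
contact_force: [3.4, -4.9, -5.3]
opening: 0.176
finger_force: 12.0
```

Call:
send_rows --steps '[{"dx":0.0015,"dy":-0.0016,"dz":0,"roll":0,"claw":0.005},{"dx":0.0031,"dy":-0.0032,"dz":0,"roll":0,"claw":0.005},{"dx":0.0048,"dy":-0.0046,"dz":0,"roll":0,"claw":0.005},{"dx":0.0066,"dy":-0.0059,"dz":0,"roll":0,"claw":0.005},{"dx":0.0085,"dy":-0.0071,"dz":0,"roll":0,"claw":0.005},{"dx":0.0105,"dy":-0.0082,"dz":0,"roll":0,"claw":0.005},{"dx":0.0125,"dy":-0.0091,"dz":0,"roll":0,"claw":0.005},{"dx":0.0146,"dy":-0.0098,"dz":0,"roll":0,"claw":0.005},{"dx":0.0168,"dy":-0.0104,"dz":0,"roll":0,"claw":0.005},{"dx":0.0189,"dy":-0.0109,"dz":0,"roll":0,"claw":0.005}]'

```text
t: 15.2
tool_pos: [540.9, -6.7, 94.1]
ee_rot: [[-0.329, 0.944, 0.002], [0.944, 0.329, -0.0], [-0.001, 0.002, -1.0]]
contact_force: [2.2, -3.9, -1.8]
opening: 0.182
finger_force: 12.0
```

Call:
send_rows --steps '[{"dx":0.0023,"dy":-0.0003,"dz":0,"roll":0,"claw":0.005},{"dx":0.0045,"dy":-0.0005,"dz":0,"roll":0,"claw":0.005},{"dx":0.0067,"dy":-0.0005,"dz":0,"roll":0,"claw":0.005},{"dx":0.0089,"dy":-0.0003,"dz":0,"roll":0,"claw":0.005},{"dx":0.0112,"dy":0,"dz":0,"roll":0,"claw":0.005},{"dx":0.0133,"dy":0.0005,"dz":0,"roll":0,"claw":0.005},{"dx":0.0155,"dy":0.0011,"dz":0,"roll":0,"claw":0.005},{"dx":0.0155,"dy":0.0011,"dz":0,"roll":0,"claw":0.005}]'

```text
t: 16.0
tool_pos: [536.8, 9.8, 93.9]
ee_rot: [[-0.33, 0.944, 0.001], [0.944, 0.33, 0.001], [0.001, 0.002, -1.0]]
contact_force: [2.7, 0.5, 0.9]
opening: 0.179
finger_force: 12.0
```

```bash
python3 - <<'E'
from h import *
ang((568.9,9))
E
```

```text
16.0 [536.8   9.8  93.9] r 32.1 deg 200.6 F [2.7 0.5 0.9]
```

Call:
send_rows --steps '[{"dx":0.0012,"dy":0.0005,"dz":0,"roll":0,"claw":0.005},{"dx":0.0024,"dy":0.001,"dz":0,"roll":0,"claw":0.005},{"dx":0.0036,"dy":0.0016,"dz":0,"roll":0,"claw":0.005},{"dx":0.0036,"dy":0.0016,"dz":0,"roll":0,"claw":0.005}]'

```text
t: 16.4
tool_pos: [537.0, 12.7, 93.9]
ee_rot: [[-0.329, 0.944, 0.001], [0.944, 0.329, 0.0], [-0.0, 0.001, -1.0]]
contact_force: [3.3, -3.4, 3.0]
opening: 0.178
finger_force: 12.0
```

Call:
send_rows --steps '[{"dx":0.0008,"dy":0.0004,"dz":0,"roll":0,"claw":0.005},{"dx":0.0015,"dy":0.0008,"dz":0,"roll":0,"claw":0.005},{"dx":0.0015,"dy":0.0008,"dz":0,"roll":0,"claw":0.005}]'

```text
t: 16.7
tool_pos: [537.2, 14.2, 93.9]
ee_rot: [[-0.329, 0.944, 0.001], [0.944, 0.329, -0.0], [-0.0, 0.001, -1.0]]
contact_force: [4.1, -3.7, 4.0]
opening: 0.178
finger_force: 12.0
```

Call:
send_rows --steps '[{"dx":0.0007,"dy":0.0004,"dz":0,"roll":0,"claw":0.005},{"dx":0.0014,"dy":0.0009,"dz":0,"roll":0,"claw":0.005},{"dx":0.0014,"dy":0.0009,"dz":0,"roll":0,"claw":0.005}]'

```text
t: 17.0
tool_pos: [537.5, 15.8, 93.9]
ee_rot: [[-0.329, 0.944, 0.001], [0.944, 0.329, -0.0], [-0.0, 0.001, -1.0]]
contact_force: [3.5, -4.1, 3.9]
opening: 0.177
finger_force: 12.0
```

Call:
send_rows --steps '[{"dx":0.0007,"dy":0.0005,"dz":0,"roll":0,"claw":0.005},{"dx":0.0014,"dy":0.001,"dz":0,"roll":0,"claw":0.005},{"dx":0.0014,"dy":0.001,"dz":0,"roll":0,"claw":0.005}]'

```text
t: 17.3
tool_pos: [537.9, 17.6, 93.8]
ee_rot: [[-0.329, 0.944, 0.001], [0.944, 0.329, 0.0], [-0.0, 0.001, -1.0]]
contact_force: [3.3, -4.6, 4.6]
opening: 0.176
finger_force: 12.0
```

Call:
send_rows --steps '[{"dx":0.0007,"dy":0.0005,"dz":0,"roll":0,"claw":0.005},{"dx":0.0013,"dy":0.001,"dz":0,"roll":0,"claw":0.005},{"dx":0.0013,"dy":0.001,"dz":0,"roll":0,"claw":0.005}]'

```text
t: 17.6
tool_pos: [538.4, 19.1, 93.8]
ee_rot: [[-0.329, 0.944, 0.0], [0.944, 0.329, -0.0], [-0.0, 0.0, -1.0]]
contact_force: [2.4, -2.6, 6.0]
opening: 0.174
finger_force: 12.0
```

Call:
send_rows --steps '[{"dx":0.0007,"dy":0.0006,"dz":0,"roll":0,"claw":0.005},{"dx":0.0013,"dy":0.0011,"dz":0,"roll":0,"claw":0.005},{"dx":0.0013,"dy":0.0011,"dz":0,"roll":0,"claw":0.005}]'

```text
t: 17.9
tool_pos: [538.9, 20.7, 93.8]
ee_rot: [[-0.329, 0.944, 0.0], [0.944, 0.329, 0.0], [-0.0, 0.0, -1.0]]
contact_force: [2.4, -3.7, 6.0]
opening: 0.176
finger_force: 12.0
```

Call:
send_rows --steps '[{"dx":0.0006,"dy":0.0006,"dz":0,"roll":0,"claw":0.005},{"dx":0.0012,"dy":0.0012,"dz":0,"roll":0,"claw":0.005},{"dx":0.0012,"dy":0.0012,"dz":0,"roll":0,"claw":0.005}]'

```text
t: 18.2
tool_pos: [539.6, 22.1, 93.8]
ee_rot: [[-0.329, 0.944, 0.0], [0.944, 0.329, -0.0], [-0.0, 0.0, -1.0]]
contact_force: [1.1, -4.9, 6.6]
opening: 0.177
finger_force: 12.0
```

Call:
send_rows --steps '[{"dx":0.0006,"dy":0.0006,"dz":0,"roll":0,"claw":0.005},{"dx":0.0012,"dy":0.0012,"dz":0,"roll":0,"claw":0.005},{"dx":0.0012,"dy":0.0012,"dz":0,"roll":0,"claw":0.005}]'

```text
t: 18.5
tool_pos: [540.4, 23.8, 93.8]
ee_rot: [[-0.329, 0.944, 0.0], [0.944, 0.329, 0.0], [0.0, 0.0, -1.0]]
contact_force: [1.5, -3.4, 5.3]
opening: 0.177
finger_force: 12.0
```

Call:
send_rows --steps '[{"dx":0.0006,"dy":0.0006,"dz":0,"roll":0,"claw":0.005},{"dx":0.0011,"dy":0.0013,"dz":0,"roll":0,"claw":0.005},{"dx":0.0011,"dy":0.0013,"dz":0,"roll":0,"claw":0.005}]'

```text
t: 18.8
tool_pos: [541.2, 25.3, 93.8]
ee_rot: [[-0.329, 0.944, 0.0], [0.944, 0.329, 0.0], [0.0, 0.0, -1.0]]
contact_force: [2.0, -4.1, 5.8]
opening: 0.179
finger_force: 12.0
```

Call:
send_rows --steps '[{"dx":0.0005,"dy":0.0007,"dz":0,"roll":0,"claw":0.005},{"dx":0.001,"dy":0.0013,"dz":0,"roll":0,"claw":0.005},{"dx":0.001,"dy":0.0013,"dz":0,"roll":0,"claw":0.005}]'

```text
t: 19.1
tool_pos: [542.4, 27.2, 93.8]
ee_rot: [[-0.329, 0.944, 0.001], [0.944, 0.329, 0.001], [0.0, 0.001, -1.0]]
contact_force: [3.4, -1.6, 5.2]
opening: 0.176
finger_force: 12.0
```

Call:
send_rows --steps '[{"dx":0.0005,"dy":0.0007,"dz":0,"roll":0,"claw":0.005},{"dx":0.001,"dy":0.0014,"dz":0,"roll":0,"claw":0.005},{"dx":0.001,"dy":0.0014,"dz":0,"roll":0,"claw":0.005}]'

```text
t: 19.4
tool_pos: [543.1, 28.1, 93.8]
ee_rot: [[-0.329, 0.944, -0.0], [0.944, 0.329, 0.0], [0.0, 0.0, -1.0]]
contact_force: [2.0, -3.1, 6.4]
opening: 0.18
finger_force: 12.0
```

Call:
send_rows --steps '[{"dx":0.0004,"dy":0.0007,"dz":0,"roll":0,"claw":0.005},{"dx":0.0009,"dy":0.0014,"dz":0,"roll":0,"claw":0.005},{"dx":0.0009,"dy":0.0014,"dz":0,"roll":0,"claw":0.005}]'

```text
t: 19.7
tool_pos: [544.0, 29.3, 93.8]
ee_rot: [[-0.329, 0.944, -0.0], [0.944, 0.329, 0.0], [0.0, -0.0, -1.0]]
contact_force: [1.9, -2.6, 7.4]
opening: 0.178
finger_force: 12.0
```

Call:
send_rows --steps '[{"dx":0.0004,"dy":0.0008,"dz":0,"roll":0,"claw":0.005},{"dx":0.0008,"dy":0.0015,"dz":0,"roll":0,"claw":0.005},{"dx":0.0008,"dy":0.0015,"dz":0,"roll":0,"claw":0.005}]'

```text
t: 20.0
tool_pos: [545.0, 30.5, 93.8]
ee_rot: [[-0.329, 0.944, -0.0], [0.944, 0.329, -0.0], [0.0, -0.0, -1.0]]
contact_force: [0.4, -3.2, 6.8]
opening: 0.179
finger_force: 12.0
```

Call:
send_rows --steps '[{"dx":0.0004,"dy":0.0008,"dz":0,"roll":0,"claw":0.005},{"dx":0.0008,"dy":0.0015,"dz":0,"roll":0,"claw":0.005},{"dx":0.0008,"dy":0.0015,"dz":0,"roll":0,"claw":0.005}]'

```text
t: 20.3
tool_pos: [545.4, 30.9, 93.7]
ee_rot: [[-0.328, 0.945, -0.002], [0.945, 0.328, -0.001], [-0.0, -0.002, -1.0]]
contact_force: [-3.4, -5.6, 11.0]
opening: 0.177
finger_force: 12.0
```

Call:
send_rows --steps '[{"dx":0.0003,"dy":0.0006,"dz":0,"roll":0,"claw":0.005},{"dx":0.0003,"dy":0.0006,"dz":0,"roll":0,"claw":0.005}]'

```text
t: 20.5
tool_pos: [545.5, 31.0, 93.6]
ee_rot: [[-0.328, 0.945, -0.003], [0.945, 0.328, -0.001], [-0.0, -0.003, -1.0]]
contact_force: [-5.1, -6.8, 13.5]
opening: 0.175
finger_force: 12.0
```

The dial has stopped at about 242° with the force rising, so the catch is in. I'll relax, release the knob and lift.

Call:
send_rows --steps '[{"dx":-0.0006,"dy":-0.001,"dz":0,"roll":0,"claw":0.005},{"dx":-0.0007,"dy":-0.0013,"dz":0,"roll":0,"claw":0.02},{"dx":-0.0007,"dy":-0.0013,"dz":0,"roll":0,"claw":0.04},{"dx":-0.0007,"dy":-0.0013,"dz":0,"roll":0,"claw":0.04},{"dx":-0.0007,"dy":-0.0013,"dz":0,"roll":0,"claw":0.04}]'

```text
t: 21.0
tool_pos: [545.3, 31.7, 93.1]
ee_rot: [[-0.33, 0.944, -0.001], [0.944, 0.33, 0.0], [0.0, -0.001, -1.0]]
contact_force: [-0.4, -0.4, -0.0]
opening: 0.404
finger_force: 0.0
```

Call:
send_rows --steps '[{"dx":0,"dy":0,"dz":-0.02,"roll":0,"claw":0.04},{"dx":0,"dy":0,"dz":-0.045,"roll":0,"claw":0.04},{"dx":-0.04,"dy":0.004,"dz":-0.045,"roll":0,"claw":0.04},{"dx":-0.085,"dy":0.01,"dz":-0.045,"roll":0,"claw":0.04},{"dx":-0.125,"dy":0.015,"dz":-0.045,"roll":0,"claw":0.04},{"dx":-0.136,"dy":0.016,"dz":-0.045,"roll":0,"claw":0.04},{"dx":-0.136,"dy":0.016,"dz":-0.045,"roll":0,"claw":0.04}]'

```text
t: 21.7
tool_pos: [605.6, -94.0, 138.2]
ee_rot: [[-0.326, 0.945, -0.001], [0.945, 0.326, -0.001], [-0.001, -0.001, -1.0]]
contact_force: [0.1, -0.0, 0.3]
opening: 0.461
finger_force: 0.0
```

```bash
python3 - <<'E'
from h import *
s=observe();print(s["t"],s["tool_pos"],s["contact_force"],s["opening"])
k=get_calibration("wrist");im=camera("wrist");cv2.imwrite("pics/w5.png",im[:,:,::-1])
for r in regions_of("wrist","bolt_grip")[:2]: print(r["p"],r["uv"],px("wrist",*r["uv"],108,k))
for r in regions_of("wrist","crank")[:1]: print(r["p"],r["uv"],px("wrist",*r["uv"],105,k))
E
```

```text
21.7 [605.59137959 -93.99038736 138.16128991] [ 0.05763446 -0.04467472  0.25513168] 0.4611483809144912
0.72 [274.6, 242.7] [602.50747679 -89.8732306  108.        ]
```

View pics/w5.png

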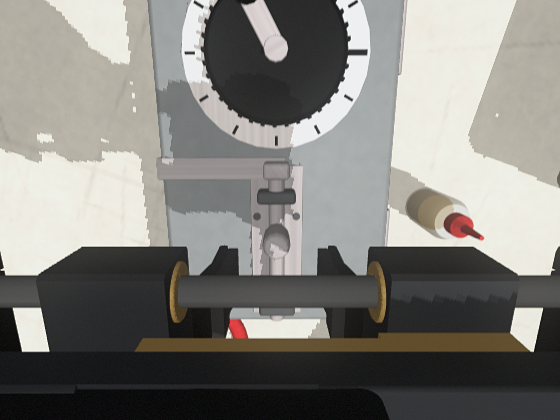

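The bolt knob at (275, 240) is between the fingers and the crank rests at about 8 o'clock. I'll descend and grip the bolt.

Call:
send_rows --steps '[{"dx":0.001,"dy":-0.001,"dz":0.02,"roll":0,"claw":0.04},{"dx":0.0015,"dy":-0.001,"dz":0.035,"roll":0,"claw":0.04},{"dx":0.0015,"dy":-0.001,"dz":0.045,"roll":0,"claw":0.04},{"dx":0.0015,"dy":-0.001,"dz":0.045,"roll":0,"claw":0.02},{"dx":0.0015,"dy":-0.001,"dz":0.045,"roll":0,"claw":0.005},{"dx":0.0015,"dy":-0.001,"dz":0.045,"roll":0,"claw":0.005},{"dx":0.0015,"dy":-0.001,"dz":0.045,"roll":0,"claw":0.005}]' --grip_force 25

```text
t: 22.55
tool_pos: [604.1, -91.1, 94.1]
ee_rot: [[-0.329, 0.944, -0.0], [0.944, 0.329, -0.0], [-0.0, -0.0, -1.0]]
contact_force: [-15.3, -4.6, 8.2]
opening: 0.179
finger_force: 7.8
```

Call:
send_rows --steps '[{"dx":0,"dy":-0.001,"dz":0,"roll":0,"claw":0.005},{"dx":0,"dy":-0.001,"dz":0,"roll":0,"claw":0.005},{"dx":-0.002,"dy":-0.001,"dz":0,"roll":0,"claw":0.005},{"dx":-0.004,"dy":-0.001,"dz":0,"roll":0,"claw":0.005},{"dx":-0.006,"dy":-0.001,"dz":0,"roll":0,"claw":0.005},{"dx":-0.006,"dy":-0.001,"dz":0,"roll":0,"claw":0.005}]'

```text
t: 23.15
tool_pos: [605.7, -96.9, 94.2]
ee_rot: [[-0.329, 0.944, 0.001], [0.944, 0.329, 0.0], [-0.0, 0.001, -1.0]]
contact_force: [-2.0, 0.5, 5.2]
opening: 0.175
finger_force: 25.0
```

Call:
send_rows --steps '[{"dx":-0.004,"dy":0,"dz":0,"roll":0,"claw":0.005},{"dx":-0.008,"dy":0,"dz":0,"roll":0,"claw":0.005},{"dx":-0.012,"dy":0,"dz":0,"roll":0,"claw":0.005},{"dx":-0.016,"dy":0,"dz":0,"roll":0,"claw":0.005},{"dx":-0.018,"dy":0,"dz":0,"roll":0,"claw":0.005},{"dx":-0.019,"dy":0,"dz":0,"roll":0,"claw":0.005},{"dx":-0.02,"dy":0,"dz":0,"roll":0,"claw":0.005},{"dx":-0.02,"dy":0,"dz":0,"roll":0,"claw":0.005}]'

```text
t: 23.95
tool_pos: [612.0, -115.0, 94.2]
ee_rot: [[-0.329, 0.944, -0.0], [0.944, 0.329, 0.001], [0.001, 0.0, -1.0]]
contact_force: [-3.0, 3.0, 7.0]
opening: 0.171
finger_force: 25.0
```

Call:
send_rows --steps '[{"dx":-0.001,"dy":0,"dz":0,"roll":0,"claw":0.005},{"dx":-0.002,"dy":0,"dz":0,"roll":0,"claw":0.005},{"dx":-0.003,"dy":0,"dz":0,"roll":0,"claw":0.005},{"dx":-0.003,"dy":0,"dz":0,"roll":0,"claw":0.005}]'

```text
t: 24.35
tool_pos: [612.1, -115.1, 94.1]
ee_rot: [[-0.331, 0.944, -0.003], [0.944, 0.331, 0.005], [0.006, -0.001, -1.0]]
contact_force: [-9.9, 10.7, 14.4]
opening: 0.171
finger_force: 25.0
```

At the end stop. I'll relax, release and lift away.

Call:
send_rows --steps '[{"dx":0.002,"dy":0,"dz":0,"roll":0,"claw":0.005},{"dx":0.003,"dy":0,"dz":0,"roll":0,"claw":0.02},{"dx":0.003,"dy":0,"dz":0,"roll":0,"claw":0.04},{"dx":0.003,"dy":0,"dz":0,"roll":0,"claw":0.04},{"dx":0.003,"dy":0,"dz":0,"roll":0,"claw":0.04},{"dx":0.003,"dy":0,"dz":-0.02,"roll":0,"claw":0.04},{"dx":0.003,"dy":0,"dz":-0.06,"roll":0,"claw":0.04},{"dx":0.003,"dy":0,"dz":-0.1,"roll":0,"claw":0.04},{"dx":0.003,"dy":0,"dz":-0.12,"roll":0,"claw":0.04},{"dx":0.003,"dy":0,"dz":-0.12,"roll":0,"claw":0.04}]'

```text
t: 25.35
tool_pos: [613.5, -116.5, 217.0]
ee_rot: [[-0.329, 0.944, 0.005], [0.944, 0.329, -0.0], [-0.002, 0.005, -1.0]]
contact_force: [0.6, 0.1, 0.1]
opening: 0.457
finger_force: 0.0
```

```bash
python3 - <<'E'
from h import *
s=observe();print(s["t"],s["tool_pos"],s["contact_force"],s["opening"])
k=get_calibration("wrist");im=camera("wrist");cv2.imwrite("pics/w6.png",im[:,:,::-1])
for r in regions_of("wrist","bolt_grip")[:2]: print(r["p"],r["uv"],px("wrist",*r["uv"],108,k))
E
```

```text
25.35 [ 613.47314685 -116.49291924  217.03243809] [0.59697845 0.05751302 0.10886076] 0.4570376292776301
0.96 [273.5, 216.3] [ 611.40590103 -118.11230431  108.        ]
```

View pics/w6.png

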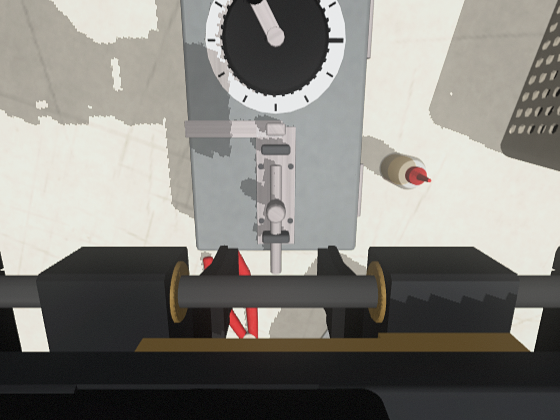

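The bolt knob at (275, 212) now stands against the outer guide at (275, 237), so the bolt is fully drawn. The gripper is clear of everything, so I'm handing in the job.

```bash
python3 -c "
from rig import *
print(finish_job())"
```

```text
the job is handed in; nothing more can be done
None
```

The combination is dialled, the catch dropped at about 242° (just past 8 o'clock), and the bolt is drawn about 25 mm to its end stop; I let go, lifted clear and handed the job in at about 25 s (no verdict was returned).

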